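# Close down the food slicer: thickness knob to its zero stop, slice tray home

### The job

The slicing is done, so make the food slicer safe. First turn its thickness knob clockwise all the way back, until it rests against its zero stop and the guide plate has closed up to the blade, but do not force it against the stop; then slide the steel slice tray into its bay under the food table, handle outwards, until it is fully home against the back. Leave the mug, the salt shaker and the tin where they stand.

Things in the scene. Friction and masses are not known exactly. Their poses are not given: they have to be found in the camera images.
- slicer: White food slicer, fixed to the worktop, 260 (x) by 315 (y) mm. Origin on the worktop in the blade plane (y = 0), z up. Blade guard 221 mm high. On the +y side: food table, top 55 mm high, to y = 120 mm, carrying a white carriage up to 160 mm high. On the -y side: drive housing (y = -195 to -25 mm), its console sloping up 25 degrees towards +x, a motor housing 150 mm high behind x = 52 mm.
- tray_bay (a point): Where the tray's origin comes when home, on the worktop; axes parallel to the slicer's, at (0, 100, 0) mm in its frame. The bay under the food table is open towards +y: 152 mm wide between two legs (x = -76 to 76 mm), 47 mm high, back wall 100 mm from this point towards -y. The legs end 20 mm from it towards +y, then flared guides 30 mm high widen the mouth to about 170 mm at +46 mm.
- knob_grip (a point): On the axis of the black thickness knob, 31 mm above its underside, at (-20, -115, 122) mm in the slicer's frame. z = axis, out of the console (25 degrees from vertical towards the slicer's -x). A disc (66 x 8 mm) carries a bar grip 62 mm long (x), 18 mm wide (y), from 23 mm below to 7 mm above this point; free all round for 60 mm. The frame turns with the knob; at zero its x points up the slope.
- thickness_knob (a joint): Knob angle in rad: 0 where the knob's lug meets the stop pin (guide plate flush with the blade), up to 4.2 = widest cut; grows counter-clockwise seen from outside, so it goes back clockwise. About 0.15 N m of friction, stays where left. Against the stop 1 N m is a firm hand; 3 N m is forcing it.
- guide_face (a point): Centre of the food-side face of the guide plate (upright aluminium plate in front of the blade, about 90 x 116 mm); moves 5 mm along the slicer's -y per rad of the knob and lies at the slicer's y = 0 when closed.
- slice_tray: Loose steel tray, 140 mm (x) by 200 mm (y), walls 16 mm high, walls and floor 4 mm thick, 0.2 to 0.4 kg. Origin at the centre of its underside, z up. An upright grip bar 70 mm long (x), 14 mm thick (y), 36 mm high is the middle of its +y end wall. Home: its -y end against the bay's back wall, bar outwards.
- tray_grip (a point): Point in the middle of the tray's grip bar, at (0, 93, 30) mm in the tray's frame; axes as the tray's.
- mug: Black and white mug, 82 x 111 x 97 mm, stands right of the slicer; bystander, leave alone. Origin at the underside.
- salt_shaker: Salt shaker, 44 mm across, 90 mm high, stands behind and left of the slicer; bystander. Origin at the underside.
- tin: Food tin, 75 mm across, 58 mm high, stands front left; bystander. Origin at the underside.
- stop_pin: Zero stop: steel pin, 8 mm across, standing 8 mm out of the dial face on the lower side of the knob, 38 mm from its axis; a lug on the knob's rim meets it at angle 0. Fixed to the slicer.

How it is judged:
By the outcome, as a careful person would: the job done as asked, in the order asked, and still so for the second after the job is handed in, with the robot touching nothing.
It also fails if it takes over 72 s, if anything falls off the work surface, if the arm or the gripper's body presses on something with over 40 N, if the wrist force passes 120 N, or if a joint passes its speed limit or range.

### The arm

A 6-joint arm with a two-finger parallel gripper is mounted at the origin on a cart in front of the work surface, level with it; the furniture and walls round the work are solid. World frame = base frame: x ahead of the robot, y to its left, z up, the work surface at z = 0. Lengths are in mm, angles in degrees, forces in N, time in s.
With the tool pointing down it reaches from about 375 to 900 mm from the base axis. Payload 3.1 kg.
Tool frame: the origin (TCP) lies between the finger pads; the fingertips stand 17 mm ahead of it and the grasp point (between the pads) lies 2 mm behind it; z points along the fingers, y is the direction in which the jaws open and shut (so a half turn about z gives the same grasp; the last joint's range is limited). The gripper opens to 87 mm and grips with 3 to 60 N. Pads are 19 mm wide; open, the fingers measure 117 mm over their backs; the gripper's body (75 mm by 190 mm) begins 51 mm behind the grasp point.
Start: joints at [54.517, 30.224, 82.088, -0, 67.689, -10.227], TCP at [266.622, 565.252, 239.548] pointing down, gripper open.
Joint ranges: [-176.69, 176.69], [-43.24, 126.21], [12.49, 139.97], [-82, 262], [0, 151.66], [-163.58, 163.58]. Speed limits (degrees/s): [159.86, 159.86, 180, 180, 180, 180].

### API

Orientations are given as a 3x3 rotation matrix whose columns are the frame's x, y, z axes.
In Python, from rig import robot gives the robot as it stands. The module is installed in compiled form; this text tells all that it offers.
- The arm moves only by the tool send_rows, never from a script. Its argument "targets" is a list of rows, each an object with "slide": the shift along the tool's x, y, z in m, a list of three; "rotation": the turn, a rotation vector about the tool's x, y, z in degrees, a list of three; "hand": the opening, from -1 (shut) to 1 (fully open). In form: [{"slide": [tx, ty, tz], "rotation": [rx, ry, rz], "hand": hand}, ...]. A call has 1 to 12 rows; each row shifts and turns the pose as measured when the row begins, along the tool's axes as they then stand; what a row does not reach is not made up. A row lasts 1/12 s, in which the tool goes at most 41.7 mm and 7.16 degrees, less where a joint would pass 70% of its speed; a pose out of reach is approached as far as the arm can. A call is refused whole if a number of a shift passes 0.0417 or a number of a turn 7.16, either way. A call with a gripper value outside its range is refused whole. The fingers move at their own pace and stop on an object; the grip force is fixed at half the most. Time passes only in rows, so rows that do not move let the fingers close. It gives the time, the measured TCP pose, the force and the opening at its end, in the units of the state.
- robot.get_obs(): the state, without advancing time (a new reading comes with each control period).
- robot.camera(name): name is "scene" or "top"; returns a dict with "color" (420x560x3 uint8, red, green, blue), "z_map" (420x560 float32, mm along the optical axis (not along the pixel's ray), 0 where there is no reading), "vertical_fov" (degrees; the focal length in pixels is half the picture's height over the tangent of half this angle, whatever the lens; pixels are square), "cx", "cy" (the principal point, pixels), "world_from_camera" (4x4, takes a point from camera to world coordinates). Camera axes: x right, y up, looking along -z (the intrinsics and any distortion apply to the point x, -y, -z); pixel columns grow to the right and rows downward; lengths in mm; the calibration is good to about 2 mm. A picture is of the moment at which its call begins.
- robot.sign_off(): hands the job in, once; it reports no verdict.
The state is a dict: "time": time; "joint_positions": joint angles; "qvel": joint speeds; "effort": joint torques, N m; "eef_pos": TCP position; "eef_rot": TCP orientation; "wrist_force": force on the tool from outside, world axes, zero at the start; "ft_torque": the same for the moment, N m; "finger_gap": finger opening in mm.
Only numpy, scipy, OpenCV 4.12 (cv2) and the standard library are available. Lean on these libraries where they do the work, as an engineer would, in place of code of your own. Each camera call takes 0.05 s, during which the arm holds its last target. There are 200 camera calls.

## Working session

There is one attempt and no reset: what is moved stays moved. The work goes in short steps, Python scripts to look and compute and a tool call to move; the robot and the scene stay as the last step left them, time stands still between calls to the robot, and variables do not carry over. Pictures are saved under pics/ and viewed, about 8 in all and at most 12, crops included, and the job is handed in when it is done.

Besides the shell and the picture viewer there is one more tool, called after "Call:" in YAML: its name, and indented under it one key for each argument. send_rows: Moves the arm, as the interface text tells. Its arguments: {"type":"object","properties":{"targets":{"type":"array"}},"required":["targets"]}

```bash
mkdir -p pics; cat > h.py <<'E'
from rig import robot
import numpy as np, cv2
def cap(n):
    c=robot.camera(n); np.savez('%s.npz'%n,**c); return c
def load(n): return dict(np.load('%s.npz'%n))
def f(c): return 210/np.tan(np.radians(float(c['vertical_fov']))/2)
def pts(c):
    z=c['z_map'].astype(float); v,u=np.mgrid[:420,:560]
    F=f(c); P=np.stack([(u-c['cx'])/F*z,-(v-c['cy'])/F*z,-z,np.ones_like(z)],-1)
    return (P@c['world_from_camera'].T)[...,:3]
E
python3 - <<'E'
from h import *
for n in('scene','top'):
    c=cap(n); print(n,c['vertical_fov'],c['cx'],c['cy'],{k for k in c}); print(np.round(c['world_from_camera'],3))
    cv2.imwrite(f'pics/{n}0.png',c['color'][...,::-1])
print(robot.get_obs())
E
```

```text
scene 51.36119310207777 280.55450817883974 209.57047529097233 {'color', 'z_map', 'world_from_camera', 'cy', 'cx', 'vertical_fov'}
[[ 6.85000e-01  3.54000e-01 -6.37000e-01 -3.88771e+02]
 [-7.28000e-01  3.02000e-01 -6.15000e-01 -8.92724e+02]
 [-2.60000e-02  8.85000e-01  4.64000e-01  8.05490e+02]
 [ 0.00000e+00  0.00000e+00  0.00000e+00  1.00000e+00]]
top 53.374228914413436 275.5617613250812 209.51123788840636 {'color', 'z_map', 'world_from_camera', 'cy', 'cx', 'vertical_fov'}
[[ 1.900000e-02  9.940000e-01 -1.090000e-01  3.733000e+02]
 [-1.000000e+00  2.100000e-02  1.900000e-02  3.206800e+01]
 [ 2.100000e-02  1.090000e-01  9.940000e-01  1.443591e+03]
 [ 0.000000e+00  0.000000e+00  0.000000e+00  1.000000e+00]]
{'time': 0.1, 'joint_positions': array([ 5.45166944e+01,  3.02744278e+01,  8.21483411e+01, -2.77126700e-03,
        6.76889421e+01, -1.02278388e+01]), 'qvel': array([ 0.0784393 , -0.10811601, -0.14396906,  0.01246083,  0.00501826,
        0.02104824]), 'effort': array([-3.16864616e-04, -4.40983057e+01, -1.77151537e+01,  6.34827325e-02,
        5.34437061e-02, -4.51176606e-05]), 'eef_pos': array([266.28423334, 564.75042998, 238.66490404]), 'eef_rot': array([[-9.04422128e-01,  4.26637334e-01, -1.09531094e-03],
       [ 4.26638633e-01,  9.04420739e-01, -1.61360377e-03],
       [ 3.02198317e-04, -1.92668092e-03, -9.99998098e-01]]), 'wrist_force': array([-0.0410988 ,  0.29727099,  0.15946486]), 'ft_torque': array([-0.05065123,  0.02114821, -0.0435676 ]), 'finger_gap': 86.83282866070945}
```

View pics/scene0.png

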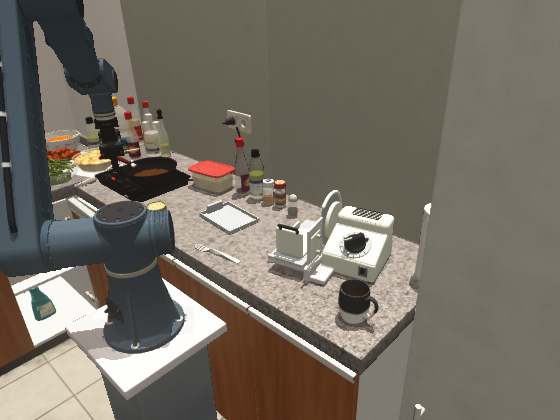

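View pics/top0.png

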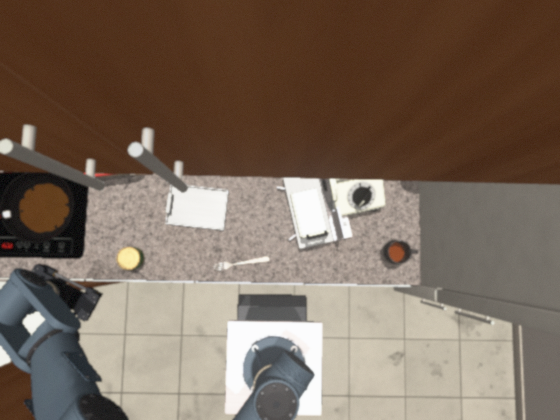

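The slicer sits at top-view (285–385, 178–248), with its food table facing image-left (world +y). The tray is at (167–228, 187–228), with its handle on the left. The tin is at (129, 258), the mug at (397, 252) and the knob at (361, 196). Next I'll enlarge the views.

```bash
python3 - <<'E'
from h import *
t=load('top');s=load('scene')
a=t['color'][170:260,160:420]; b=s['color'][180:330,190:400]
a=cv2.resize(a,None,fx=3,fy=3,interpolation=cv2.INTER_CUBIC); b=cv2.resize(b[10:],(450,300),interpolation=cv2.INTER_CUBIC)
k=s['color'][205:285,315:400]; k=cv2.resize(k,(318,300),interpolation=cv2.INTER_CUBIC)
im=np.vstack([a,np.hstack([b,k,np.zeros((300,12,3),np.uint8)])]); cv2.imwrite('pics/c1.png',im[...,::-1])
P=pts(t);S=pts(s)
def q(n,P,l):
    for u,v in l: print(n,(u,v),np.round(P[v,u]))
q('top',P,[(361,196),(100,150),(345,150),(250,210),(200,208),(170,205),(305,210),(312,245),(338,210),(370,190),(129,258),(397,252),(280,188)])
q('sc',S,[(355,243),(228,217),(213,205),(292,205),(370,225),(333,205)])
# tray mask: z in 1..40 near tray
z=P[...,2]
np.set_printoptions(linewidth=220)
print(np.round(z[180:250:5,280:392:6]).astype(int))
E
```

```text
top (361, 196) [ 569. -268.  114.]
top (100, 150) [ 482.  213. 1002.]
top (345, 150) [ 481.  -45. 1030.]
top (250, 210) [528.  93.   0.]
top (200, 208) [531. 266.   3.]
top (170, 205) [536. 362.  32.]
top (305, 210) [525. -92.  69.]
top (312, 245) [ 410. -118.   53.]
top (338, 210) [ 516. -184.  172.]
top (370, 190) [ 592. -302.   97.]
top (129, 258) [356. 484.  52.]
top (397, 252) [ 393. -412.   22.]
top (280, 188) [603.  -9.  29.]
sc (355, 243) [ 562. -280.  104.]
sc (228, 217) [534. 280.   4.]
sc (213, 205) [532. 366.  29.]
sc (292, 205) [699.  97.  53.]
sc (370, 225) [ 635. -283.  135.]
sc (333, 205) [ 591. -173.  184.]
[[   1   55   50   54   57   57   57   91  186  186  136  115  112  114  113  113  109  103  871]
 [   2   57   55   51   59   54   49   60  172  219 1444  109  108  104  108   97  102   97   -5]
 [1444   53   56   53   51   68   62   40  156  215  101  101   97  108  117   97   85   88    1]
 [   1    0   88   63   65   62   63   53  134  207   95   91  106  108  128  126   84   80    3]
 [  -1   -2   90   61   64   65   63   58  111  198   88   90   90  115  120
[... 204 characters left out ...]
42   -1    0]
 [  -4   -2   54   68   62   68   60   65   43  100  176   39    2    0   -1    1    1   -1    1]
 [   1   -2    7   87   63   58   59   68   59   82  177   26    0    0   -4   -3   -1   -3    4]
 [   0   -4    3   93   62   66   62   59   51   58  164   20    2    1   -3    2   -2    2   -1]
 [   2   -1   -2   74   63   62   60   59  142   48  144   20   -1    2    5   -1   -3   -3    0]
 [  -1   -2    1   55  140  137  154  160   56   44  124   20   -1    2   -1   -1    3    5   -2]
 [   4   -2    2   50   55   54   55   49   52   43   -5   -1   -2    0   -1   -5    0    0   -1]
 [   0    0    1   -4   54   56    0   -6   -1    0   -2    1    5   -6    7   -2   -3   -4   82]]
```

View pics/c1.png

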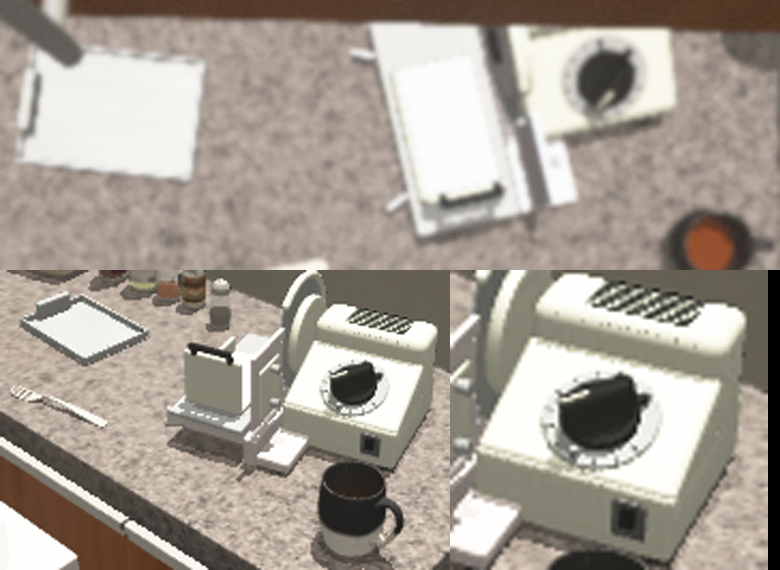

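The enlarged view shows the knob's bar with its white pointer towards image lower-left, about 2.4 rad from zero. The lug is at the opposite end, upper right. The tray bar is at crop (30, 103) and the flared guide tips are at crop (360, 55) and (397, 203). Next I'll get the poses.

```bash
cat > m.py <<'E'
from h import *
np.set_printoptions(suppress=True,linewidth=200,precision=1)
T=cap('top');S=cap('scene');PT=pts(T);PS=pts(S)
def ray(c,u,v):
    M=c['world_from_camera']; d=M[:3,:3]@np.array([(u-c['cx'])/f(c),-(v-c['cy'])/f(c),-1]); return M[:3,3],d
def onz(c,u,v,z):
    o,d=ray(c,u,v); return o+d*(z-o[2])/d[2]
def edge(P,m):  # min-area rect of xy points
    (cx,cy),(w,h),a=cv2.minAreaRect(P[m][:,:2].astype(np.float32)); return cx,cy,w,h,a
E
python3 - <<'E'
from m import *
# knob: dark pixels near console, both views
for n,c,P in(('top',T,PT),('scene',S,PS)):
    g=c['color'].max(-1)
    m=(g<70)&(abs(P[...,0]-565)<60)&(abs(P[...,1]+275)<55)&(P[...,2]>70)&(P[...,2]<150)
    k,l,st,ce=cv2.connectedComponentsWithStats(m.astype(np.uint8)); i=1+st[1:,4].argmax(); m=l==i
    v,u=np.nonzero(m); print(n,st[i],ce[i],'mean',P[m].mean(0),np.median(P[m],0))
    cnt,_=cv2.findContours(m.astype(np.uint8),0,1); print(' ell',cv2.fitEllipse(max(cnt,key=len)), 'c@97.5',onz(c,*ce[i],97.5))
    # console plane
    w=(g>130)&(np.hypot(P[...,0]-560,P[...,1]+270)<85)&(P[...,2]>60)&(P[...,2]<125)
    if n=='scene': w&=(np.arange(420)[:,None]>225)
    Q=P[w]
    for _ in range(6):
        A=np.c_[Q[:,:2],np.ones(len(Q))]; s=np.linalg.lstsq(A,Q[:,2],rcond=None)[0]; r=A@s-Q[:,2]; Q=Q[abs(r)<max(3,1.5*r.std())]
    print(' plane',len(Q),s,'slope',np.degrees(np.arctan(np.hypot(*s[:2]))),'yaw',np.degrees(np.arctan2(s[1],s[0])),r.std())
# food table left edge (+y): for rows, leftmost px with z in 45..100
z=PT[...,2]; E=[]
for v in range(186,246):
    us=[u for u in range(276,312) if 46<z[v,u]<62]
    if us: E.append(onz(T,us[0]-.5,v,55)[:2])
E=np.array(E); s=cv2.fitLine(E.astype(np.float32),cv2.DIST_HUBER,0,.01,.01).ravel(); print('table edge',s,'yaw',np.degrees(np.arctan2(s[1]*np.sign(s[0]),abs(s[0]))))
# guard top: highest points per row
G=PT[(z>120)&(abs(PT[...,0]-560)<120)&(abs(PT[...,1]+175)<50)&(np.arange(560)>325)]
s=cv2.fitLine(G[:,:2].astype(np.float32),cv2.DIST_HUBER,0,.01,.01).ravel(); print('guard line',len(G),s,np.degrees(np.arctan2(s[1]*np.sign(s[0]),abs(s[0]))))
# tray
c=T['color'].astype(int)
for n,P in(('top',PT),('scene',PS)):
    m=(abs(P[...,0]-530)<110)&(abs(P[...,1]-280)<150)&(P[...,2]>8)&(P[...,2]<45)
    print(n,'tray rim',edge(P,m)); b=m&(P[...,2]>24); print(' bar',b.sum(),P[b].mean(0),edge(P,b))
# flare guides z 20..40
m=(PT[...,0]>420)&(PT[...,0]<640)&(PT[...,1]>-80)&(PT[...,1]<30)&(z>18)&(z<42)
k,l,st,ce=cv2.connectedComponentsWithStats(m.astype(np.uint8))
for i in range(1,k):
    if st[i,4]>6: v,u=np.nonzero(l==i); j=u.argmin(); print('flare',st[i],onz(T,u[j],v[j],30),PT[l==i].mean(0))
E
```

```text
top [354 188  16  16 188] [361.5 194.9] mean [ 572.8 -270.   114.7] [ 572.4 -269.8  112.4]
 ell ((361.5754089355469, 195.30946350097656), (14.392974853515625, 16.461284637451172), 54.57429122924805) c@97.5 [ 575.3 -274.    97.5]
 plane 688 [   0.5    0.1 -145.6] slope 25.5344705210044 yaw 13.700397857330907 1.5922274525494085
scene [345 233  23  20 310] [355.7 243.2] mean [ 558.9 -285.1  106.1] [ 558.  -286.2  103.1]
 ell ((355.6921081542969, 243.1132354736328), (17.207841873168945, 22.02881622314453), 60.7620849609375) c@97.5 [ 570.5 -277.6   97.5]
 plane 874 [   0.5    0.1 -144.5] slope 25.551177785510067 yaw 14.04756215181755 1.6092105710086069
table edge [  1.    0.2 507.5 -47.5] yaw 13.790478
guard line 8962 [   0.     1.   481.4 -164.4] 89.9389
top tray rim (539.4996337890625, 262.158203125, 232.67376708984375, 193.5287628173828, 81.3118667602539)
 bar 94 [543.3 367.1  34.2] (543.5174560546875, 368.54010009765625, 16.28035545349121, 69.0955810546875, 86.20664978027344)
scene tray rim (532.53173828125, 275.9600830078125, 213.33853149414062, 145.62054443359375, 85.52193450927734)
 bar 67 [538.4 364.1  31.5] (537.0712890625, 367.42529296875, 71.26180267333984, 22.954654693603516, 2.129352569580078)
flare [277 186   9   5  20] [609.9   1.4  30. ] [604.3 -12.7  27.2]
flare [289 234   7   6  15] [432.9 -42.5  30. ] [437.6 -52.9  29.7]
```

```bash
cat >> m.py <<'E'
from scipy.spatial.transform import Rotation as Ro
O=np.array([556,-161,0.]); RS=Ro.from_euler('z',13.8,degrees=True).as_matrix()
RK=RS@Ro.from_euler('y',-25,degrees=True).as_matrix()  # knob frame at zero
KG=O+RS@np.array([-20,-115,122])
def knob(n,c,P,lo=-4):
    L=(P-KG)@RK; m=(L[...,2]>lo)&(L[...,2]<16)&(np.hypot(L[...,0],L[...,1])<42)&(c['color'].max(-1)<110)
    Q=L[m]; (cx,cy),(w,h),a=cv2.minAreaRect(Q[:,:2].astype(np.float32)); e,V=np.linalg.eigh(np.cov(Q[:,:2].T))
    print(n,m.sum(),'mean',Q.mean(0),'z95',np.percentile(Q[:,2],95),'rect',(cx,cy,w,h,a),'pca ang',np.degrees(np.arctan2(V[1,1],V[0,1])),'sd',e**.5)
def err(p,R):  # tool-frame slide (m) and rotvec from current to target
    o=robot.get_obs(); C=np.array(o['eef_rot']); print('slide mm',C.T@(p-o['eef_pos']),'rot',np.degrees(Ro.from_matrix(C.T@R).as_rotvec()),'j',o['joint_positions'],'p',o['eef_pos'],'F',o['wrist_force'],o['ft_torque'],'gap',round(o['finger_gap'],1))
def kn(ang,h):  # tool pose for knob angle (deg), TCP height h over KG
    X=RK@Ro.from_euler('z',ang,degrees=True).as_matrix(); R=np.c_[X[:,0],-X[:,1],-X[:,2]]; return KG+RK[:,2]*h,R
E
python3 - <<'E'
from m import *
print('KG',KG)
for n,c,P in(('top',T,PT),('sc',S,PS)):
    knob(n,c,P); knob(n,c,P,-14)
    L=(P-KG)@RK; g=c['color'].min(-1); m=(np.hypot(L[...,0],L[...,1])<34)&(L[...,2]>-6)&(g>120); print(' white',m.sum(),L[m].mean(0) if m.any() else '')
    m=(np.hypot(L[...,0],L[...,1])>45)&(np.hypot(L[...,0],L[...,1])<60)&(L[...,2]>-50)&(L[...,2]<-15); print(' face h',np.median(L[m][:,2]))
err(*kn(137,120))
E
```

```text
KG [ 564.  -277.5  122. ]
top 88 mean [2.8 1.2 4.8] z95 9.739207409299114 rect (-1.5662050247192383, 2.7482643127441406, 19.93358612060547, 60.8421516418457, 39.49972915649414) pca ang 127.69927415180342 sd [ 5.  15.8]
top 117 mean [3.1 2.7 1.3] z95 9.461614426901054 rect (-1.4510917663574219, 2.5863208770751953, 19.934925079345703, 61.33726119995117, 39.69455337524414) pca ang 127.60636391927882 sd [ 4.9 16.6]
 white 11 [-10.5  10.1   7. ]
 face h -34.33965144452848
sc 118 mean [-6.8 -0.7  5.1] z95 10.7699251483653 rect (-6.077482223510742, 1.986429214477539, 19.83123207092285, 60.78278350830078, 40.202056884765625) pca ang 131.4278589200819 sd [ 5.2 17.1]
sc 159 mean [-8.1 -1.   1.5] z95 10.565127595314422 rect (-6.325625896453857, 1.5675525665283203, 20.643535614013672, 60.928035736083984, 37.404327392578125) pca ang 131.4442083281812 sd [ 5.  17.4]
 white 13 [-8.5  9.   7.5]
 face h -33.12722161470926
slide mm [-589.1 -667.     8.9] rot [-16.5 -18.9   3.9] j [ 54.5  30.2  82.1  -0.   67.7 -10.2] p [266.5 565.1 239.2] F [-0.5  0.7 -0.3] [ 0.1 -0.1 -0. ] gap 86.9
```

Call:
send_rows:
  targets:
    - {"slide": [0,0,-0.04],"rotation": [0,0,0],"hand": 1}
    - {"slide": [0,0,-0.04],"rotation": [0,0,0],"hand": 1}
    - {"slide": [-0.027,-0.031,0],"rotation": [0,0,0],"hand": 1}
    - {"slide": [-0.027,-0.031,0],"rotation": [0,0,0],"hand": 1}
    - {"slide": [-0.027,-0.031,0],"rotation": [0,0,0],"hand": 1}
    - {"slide": [-0.027,-0.031,0],"rotation": [0,0,0],"hand": 1}
    - {"slide": [-0.027,-0.031,0],"rotation": [0,0,0],"hand": 1}
    - {"slide": [-0.027,-0.031,0],"rotation": [0,0,0],"hand": 1}
    - {"slide": [-0.027,-0.031,0],"rotation": [0,0,0],"hand": 1}
    - {"slide": [-0.027,-0.031,0],"rotation": [0,0,0],"hand": 1}
    - {"slide": [-0.027,-0.031,0],"rotation": [0,0,0],"hand": 1}
    - {"slide": [-0.027,-0.031,0],"rotation": [0,0,0],"hand": 1}

```text
time: 1.3
eef_pos: [380.8, 169.4, 322.4]
eef_rot: [[-0.911, 0.412, 0.008], [0.412, 0.911, 0.005], [-0.005, 0.008, -1.0]]
wrist_force: [0.9, 0.1, 0.4]
finger_gap: 87.1
```

Call:
send_rows:
  targets:
    - {"slide": [-0.027,-0.031,0],"rotation": [0,0,0],"hand": 1}
    - {"slide": [-0.027,-0.031,0],"rotation": [0,0,0],"hand": 1}
    - {"slide": [-0.027,-0.031,0],"rotation": [0,0,0],"hand": 1}
    - {"slide": [-0.027,-0.031,0],"rotation": [0,0,0],"hand": 1}
    - {"slide": [-0.027,-0.031,0],"rotation": [0,0,0],"hand": 1}
    - {"slide": [-0.027,-0.031,0],"rotation": [0,0,0],"hand": 1}
    - {"slide": [-0.027,-0.031,0],"rotation": [0,0,0],"hand": 1}
    - {"slide": [-0.027,-0.031,0],"rotation": [0,0,0],"hand": 1}
    - {"slide": [-0.027,-0.031,0],"rotation": [0,0,0],"hand": 1}
    - {"slide": [-0.027,-0.031,0],"rotation": [0,0,0],"hand": 1}

```text
time: 2.13
eef_pos: [495.4, -231.5, 324.2]
eef_rot: [[-0.91, 0.415, 0.015], [0.415, 0.91, 0.005], [-0.012, 0.011, -1.0]]
wrist_force: [0.9, 0.8, -1.0]
finger_gap: 87.4
```

```bash
sed -i 's/^KG=.*/KG=O+RS@np.array([-20,-115,122])+RK@np.array([-3.,2,0])/; s/^T=cap.*/def look():\n    global T,S,PT,PS\n    T=cap("top");S=cap("scene");PT=pts(T);PS=pts(S)/' m.py
python3 -c "
from m import *
err(*kn(130,120))"
```

```text
slide mm [-37.2 -46.   94.6] rot [-16.7 -17.4  11.5] j [ -37.2   18.6   87.6    0.8   73.3 -102.9] p [ 495.4 -231.5  324.2] F [ 0.9  0.8 -1. ] [-0. -0. -0.] gap 87.4
```

Call:
send_rows:
  targets:
    - {"slide": [0,0,0.01],"rotation": [-4.2,-4.35,2.9],"hand": 1}
    - {"slide": [0,0,0.01],"rotation": [-4.2,-4.35,2.9],"hand": 1}
    - {"slide": [0,0,0.01],"rotation": [-4.2,-4.35,2.9],"hand": 1}
    - {"slide": [0,0,0.01],"rotation": [-4.1,-4.35,2.8],"hand": 1}
    - {"slide": [0,0,0],"rotation": [0,0,0],"hand": 1}

```text
time: 2.55
eef_pos: [508.5, -244.7, 284.8]
eef_rot: [[-0.729, 0.53, 0.434], [0.619, 0.781, 0.086], [-0.294, 0.331, -0.897]]
wrist_force: [-2.1, 0.5, -1.1]
finger_gap: 87.0
```

```bash
python3 -c "
from m import *
err(*kn(130,100))"
```

```text
slide mm [-12.4 -50.7  67.2] rot [ 0.2  1.7 -0.8] j [ -48.8   17.   102.7   29.8   50.5 -118.8] p [ 508.5 -244.7  284.8] F [-2.1  0.5 -1.1] [-0.   0.3 -0. ] gap 87.0
```

Call:
send_rows:
  targets:
    - {"slide": [-0.006,-0.025,0.022],"rotation": [0,0.8,-0.4],"hand": 1}
    - {"slide": [-0.006,-0.026,0.022],"rotation": [0.2,0.9,-0.4],"hand": 1}
    - {"slide": [0,0,0.023],"rotation": [0,0,0],"hand": 1}
    - {"slide": [0,0,0.03],"rotation": [0,0,0],"hand": 1}
    - {"slide": [0,0,0],"rotation": [0,0,0],"hand": 1}

```text
time: 2.97
eef_pos: [533.3, -288.0, 184.9]
eef_rot: [[-0.753, 0.517, 0.406], [0.597, 0.796, 0.095], [-0.275, 0.314, -0.909]]
wrist_force: [0.6, 0.9, 0.3]
finger_gap: 87.1
```

```bash
python3 -c "
from m import *
err(*kn(130,0))
look(); 
for n,c in(('top',T),('sc',S)):
  p=np.linalg.inv(c['world_from_camera'])@np.r_[KG,1]; print(n,c['cx']+f(c)*p[0]/-p[2], c['cy']+f(c)*p[1]/p[2])
a=cv2.resize(T['color'][160:240,315:415],(400,320),interpolation=cv2.INTER_CUBIC);b=cv2.resize(S['color'][190:270,305:405],(400,320),interpolation=cv2.INTER_CUBIC)
cv2.imwrite('pics/k2.png',np.hstack([a,b])[...,::-1])"
```

```text
slide mm [ 3.9  3.6 70.7] rot [-0.4 -0.   0.5] j [ -49.4   29.1  101.3   33.2   42.6 -127.1] p [ 533.3 -288.   184.9] F [0.6 0.9 0.3] [-0.   0.3  0. ] gap 87.1Traceback (most recent call last):
  File "<string>", line 5, in <module>
    for n,c in(('top',T),('sc',S)):
                      ^
NameError: name 'T' is not defined
```

Call:
send_rows:
  targets:
    - {"slide": [0.004,0.0036,0.025],"rotation": [-0.4,0,0.5],"hand": 1}
    - {"slide": [0,0,0.025],"rotation": [0,0,0],"hand": 1}
    - {"slide": [0,0,0.012],"rotation": [0,0,0],"hand": 1}
    - {"slide": [0,0,0.006],"rotation": [0,0,0],"hand": 1}
    - {"slide": [0,0,0],"rotation": [0,0,0],"hand": 1}

```text
time: 3.48
eef_pos: [566.9, -280.3, 137.2]
eef_rot: [[-0.748, 0.511, 0.425], [0.595, 0.799, 0.086], [-0.295, 0.317, -0.901]]
wrist_force: [0.4, 0.8, 1.0]
finger_gap: 87.0
```

```bash
python3 -c "
import m; from m import *
err(*kn(130,0))
m.look(); T,S=m.T,m.S
for n,c in(('top',T),('sc',S)):
  p=np.linalg.inv(c['world_from_camera'])@np.r_[KG,1]; print(n,c['cx']+f(c)*p[0]/-p[2], c['cy']+f(c)*p[1]/p[2])
a=cv2.resize(T['color'][160:240,315:415],(400,320),interpolation=cv2.INTER_CUBIC);b=cv2.resize(S['color'][190:270,305:405],(400,320),interpolation=cv2.INTER_CUBIC)
cv2.imwrite('pics/k2.png',np.hstack([a,b])[...,::-1])"
```

```text
slide mm [11.8 -4.9 12.7] rot [-0.1  1.2  0.9] j [ -46.4   34.8  100.9   38.3   36.3 -130.5] p [ 566.9 -280.3  137.2] F [0.4 0.8 1. ] [-0.1  0.3 -0. ] gap 87.0
top 363.83420798477823 198.3716152996501
sc 353.9186132002132 237.7348087445195
```

View pics/k2.png

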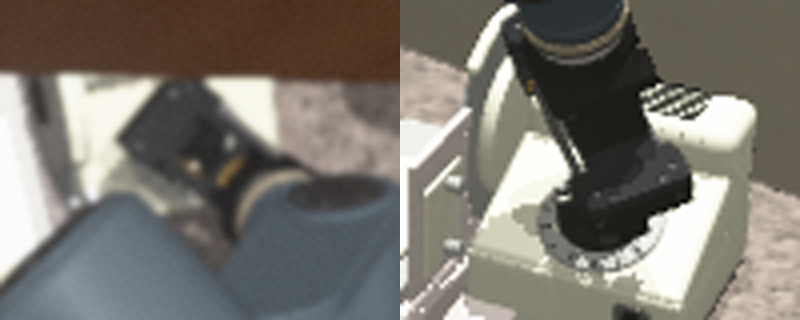

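Call:
send_rows:
  targets:
    - {"slide": [0.006,-0.0025,0],"rotation": [0,0.6,0.4],"hand": 1}
    - {"slide": [0.006,-0.0025,0],"rotation": [0,0.6,0.4],"hand": 1}
    - {"slide": [0,0,0],"rotation": [0,0,0],"hand": 1}

```text
time: 3.83
eef_pos: [554.5, -278.5, 136.0]
eef_rot: [[-0.748, 0.521, 0.411], [0.604, 0.791, 0.095], [-0.276, 0.32, -0.906]]
wrist_force: [0.4, -0.4, 0.3]
finger_gap: 86.8
```

```bash
python3 -c "
from m import *
err(*kn(130,2))"
```

```text
slide mm [ 0.8  0.3 14.7] rot [-0.2  0.2  0.1] j [ -47.1   34.4  101.8   37.6   36.9 -130.1] p [ 554.5 -278.5  136. ] F [ 0.4 -0.4  0.3] [-0.1  0.2 -0. ] gap 86.8
```

Call:
send_rows:
  targets:
    - {"slide": [0,0,0.004],"rotation": [0,0,0],"hand": 1}
    - {"slide": [0,0,0.004],"rotation": [0,0,0],"hand": 0}
    - {"slide": [0,0,0.004],"rotation": [0,0,0],"hand": -0.4}
    - {"slide": [0,0,0.002],"rotation": [0,0,0],"hand": -0.45}
    - {"slide": [0,0,0],"rotation": [0,0,0],"hand": -0.45}
    - {"slide": [0,0,0],"rotation": [0,0,0],"hand": -0.45}

```text
time: 4.33
eef_pos: [560.1, -278.0, 122.8]
eef_rot: [[-0.746, 0.523, 0.412], [0.605, 0.79, 0.094], [-0.277, 0.32, -0.906]]
wrist_force: [-0.1, -0.9, -0.2]
finger_gap: 61.6
```

```bash
python3 -c "
from m import *
err(*kn(130,2))"
```

```text
slide mm [1.1 1.2 0.4] rot [-0.2  0.3  0. ] j [ -46.6   35.9  101.7   38.8   35.5 -131. ] p [ 560.1 -278.   122.8] F [-0.1 -0.9 -0.2] [-0.1  0.3  0. ] gap 61.6
```

Call:
send_rows:
  targets:
    - {"slide": [0.001,0.001,0],"rotation": [0,0,0],"hand": -0.5}
    - {"slide": [0,0,0],"rotation": [0,0,0],"hand": -0.5}
    - {"slide": [0,0,0],"rotation": [0,0,0],"hand": -0.5}
    - {"slide": [0,0,0],"rotation": [0,0,0],"hand": -0.5}
    - {"slide": [0,0,0],"rotation": [0,0,0],"hand": -1}
    - {"slide": [0,0,0],"rotation": [0,0,0],"hand": -1}
    - {"slide": [0,0,0],"rotation": [0,0,0],"hand": -1}

```text
time: 4.92
eef_pos: [559.8, -276.6, 122.6]
eef_rot: [[-0.747, 0.522, 0.412], [0.604, 0.791, 0.094], [-0.277, 0.319, -0.907]]
wrist_force: [-0.5, -1.2, -1.5]
finger_gap: 17.7
```

```bash
python3 -c "
from m import *
err(*kn(130,2))"
```

```text
slide mm [-0.   0.3  0.2] rot [-0.3  0.3  0.1] j [ -46.5   35.9  101.8   38.8   35.4 -131.1] p [ 559.8 -276.6  122.6] F [-0.5 -1.2 -1.5] [-0.3  0.4  0. ] gap 17.7
```

Call:
send_rows:
  targets:
    - {"slide": [0,0,0],"rotation": [0,0,4],"hand": -1}
    - {"slide": [0,0,0],"rotation": [0,0,5],"hand": -1}
    - {"slide": [0,0,0],"rotation": [0,0,5],"hand": -1}
    - {"slide": [0,0,0],"rotation": [0,0,5],"hand": -1}
    - {"slide": [0,0,0],"rotation": [0,0,5],"hand": -1}
    - {"slide": [0,0,0],"rotation": [0,0,0],"hand": -1}

```text
time: 5.42
eef_pos: [559.8, -276.8, 122.6]
eef_rot: [[-0.458, 0.788, 0.411], [0.882, 0.463, 0.094], [-0.116, 0.405, -0.907]]
wrist_force: [0.2, -0.5, -0.7]
finger_gap: 17.8
```

```bash
python3 -c "
from m import *
err(*kn(106,2)); o=robot.get_obs(); C=np.array(o['eef_rot']); print('toolF',C.T@o['wrist_force'],C.T@o['ft_torque'])"
```

```text
slide mm [0.2 0.4 0.2] rot [-0.2  0.4 -0.9] j [ -46.5   35.9  101.8   38.8   35.4 -106.1] p [ 559.8 -276.8  122.6] F [ 0.2 -0.5 -0.7] [-0.   0.3 -0.1] gap 17.8
toolF [-0.4 -0.3  0.7] [0.2 0.1 0.1]
```

Call:
send_rows:
  targets:
    - {"slide": [0,0,0],"rotation": [0,0,6],"hand": -1}
    - {"slide": [0,0,0],"rotation": [0,0,6],"hand": -1}
    - {"slide": [0,0,0],"rotation": [0,0,6],"hand": -1}
    - {"slide": [0,0,0],"rotation": [0,0,6],"hand": -1}
    - {"slide": [0,0,0],"rotation": [0,0,6],"hand": -1}
    - {"slide": [0,0,0],"rotation": [0,0,6],"hand": -1}
    - {"slide": [0,0,0],"rotation": [0,0,0],"hand": -1}

```text
time: 6.0
eef_pos: [559.7, -276.8, 122.5]
eef_rot: [[0.101, 0.906, 0.41], [0.984, -0.153, 0.094], [0.148, 0.394, -0.907]]
wrist_force: [0.4, -0.6, -1.0]
finger_gap: 17.8
```

```bash
cat >> m.py <<'E'
def st(a=0,h=2):
    err(*kn(a,h)); o=robot.get_obs(); C=np.array(o['eef_rot']); np.set_printoptions(precision=3,suppress=True); print('toolF',C.T@o['wrist_force'],'toolT',C.T@o['ft_torque'],'t',o['time'])
E
python3 -c "
from m import *
st()"
```

```text
slide mm [0.5 0.3 0.2] rot [ 0.3  0.3 68.6] j [-46.5  35.9 101.8  38.7  35.4 -69.5] p [ 559.7 -276.8  122.5] F [ 0.4 -0.6 -1. ] [-0.   0.4 -0.2] gap 17.8
toolF [-0.655  0.069  1.048] toolT [ 0.348 -0.174  0.187] t 6.0
```

Call:
send_rows:
  targets:
    - {"slide": [0,0,0],"rotation": [0,0,6],"hand": -1}
    - {"slide": [0,0,0],"rotation": [0,0,6],"hand": -1}
    - {"slide": [0,0,0],"rotation": [0,0,6],"hand": -1}
    - {"slide": [0,0,0],"rotation": [0,0,6],"hand": -1}
    - {"slide": [0,0,0],"rotation": [0,0,6],"hand": -1}
    - {"slide": [0,0,0],"rotation": [0,0,6],"hand": -1}
    - {"slide": [0,0,0],"rotation": [0,0,6],"hand": -1}
    - {"slide": [0,0,0],"rotation": [0,0,6],"hand": -1}
    - {"slide": [0,0,0],"rotation": [0,0,4],"hand": -1}
    - {"slide": [0,0,0],"rotation": [0,0,0],"hand": -1}

```text
time: 6.83
eef_pos: [559.5, -276.7, 122.5]
eef_rot: [[0.773, 0.485, 0.409], [0.493, -0.865, 0.094], [0.399, 0.129, -0.908]]
wrist_force: [0.1, -0.7, 0.5]
finger_gap: 17.9
```

```bash
python3 -c "
import m; from m import *
st()
m.look(); S=m.S
cv2.imwrite('pics/k3.png',cv2.resize(S['color'][190:280,295:405],(660,540),interpolation=cv2.INTER_CUBIC)[...,::-1])"
```

```text
slide mm [ 0.6 -0.   0.2] rot [ 0.3  0.2 17.1] j [-46.5  35.9 101.7  38.5  35.5 -17.8] p [ 559.5 -276.7  122.5] F [ 0.1 -0.7  0.5] [-0.   0.5 -0.1] gap 17.9
toolF [-0.084  0.755 -0.47 ] toolT [ 0.203 -0.497  0.14 ] t 6.8333
```

View pics/k3.png

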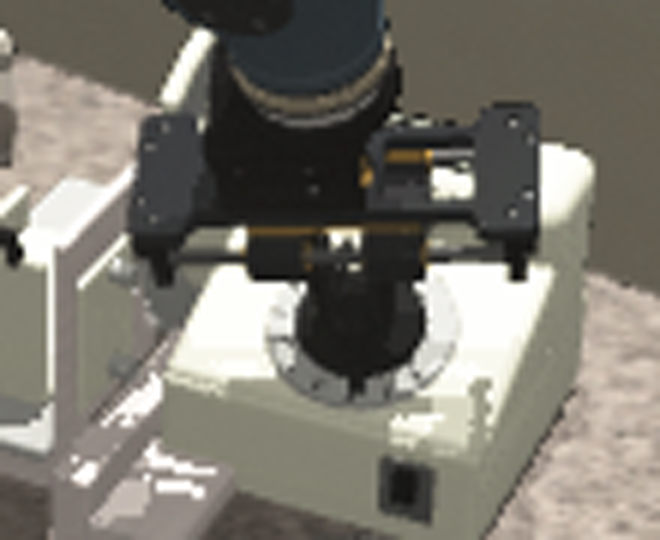

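The scene crop shows the bar gripped and the knob's lug at (357, 385) close to the lower side. The gripper is clear of the guard. I'll continue in small steps.

Call:
send_rows:
  targets:
    - {"slide": [0,0,0],"rotation": [0,0,3],"hand": -1}
    - {"slide": [0,0,0],"rotation": [0,0,3],"hand": -1}
    - {"slide": [0,0,0],"rotation": [0,0,2],"hand": -1}
    - {"slide": [0,0,0],"rotation": [0,0,0],"hand": -1}

```text
time: 7.27
eef_pos: [559.5, -276.7, 122.5]
eef_rot: [[0.829, 0.383, 0.409], [0.379, -0.921, 0.095], [0.412, 0.076, -0.908]]
wrist_force: [-0.4, 0.2, -0.9]
finger_gap: 17.7
```

```bash
python3 -c "
from m import *
st()"
```

```text
slide mm [ 0.6 -0.1  0.2] rot [0.3 0.2 9.8] j [-46.5  35.9 101.7  38.5  35.5 -10.4] p [ 559.5 -276.7  122.5] F [-0.4  0.2 -0.9] [-0.1  0.5 -0.1] gap 17.7
toolF [-0.616 -0.398  0.644] toolT [ 0.119 -0.533  0.071] t 7.2667
```

Call:
send_rows:
  targets:
    - {"slide": [0,0,0],"rotation": [0,0,1],"hand": -1}
    - {"slide": [0,0,0],"rotation": [0,0,1],"hand": -1}
    - {"slide": [0,0,0],"rotation": [0,0,1],"hand": -1}
    - {"slide": [0,0,0],"rotation": [0,0,1],"hand": -1}

```text
time: 7.6
eef_pos: [559.5, -276.7, 122.5]
eef_rot: [[0.852, 0.327, 0.408], [0.317, -0.944, 0.095], [0.416, 0.049, -0.908]]
wrist_force: [-0.3, -0.7, -0.6]
finger_gap: 17.9
```

```bash
python3 -c "
from m import *
st()"
```

```text
slide mm [ 0.6 -0.1  0.2] rot [0.3 0.2 6. ] j [-46.5  35.9 101.7  38.4  35.5  -6.6] p [ 559.5 -276.7  122.5] F [-0.3 -0.7 -0.6] [-0.1  0.4  0.1] gap 17.9
toolF [-0.756  0.551  0.308] toolT [ 0.091 -0.449 -0.142] t 7.6
```

Call:
send_rows:
  targets:
    - {"slide": [0,0,0],"rotation": [0,0,1],"hand": -1}
    - {"slide": [0,0,0],"rotation": [0,0,1],"hand": -1}
    - {"slide": [0,0,0],"rotation": [0,0,1],"hand": -1}

```text
time: 7.85
eef_pos: [559.5, -276.7, 122.5]
eef_rot: [[0.869, 0.279, 0.408], [0.264, -0.96, 0.095], [0.418, 0.025, -0.908]]
wrist_force: [0.8, 0.2, -0.7]
finger_gap: 17.6
```

```bash
python3 -c "
from m import *
st()"
```

```text
slide mm [ 0.6 -0.2  0.2] rot [0.3 0.2 2.8] j [-46.5  35.9 101.7  38.4  35.5  -3.4] p [ 559.5 -276.7  122.5] F [ 0.8  0.2 -0.7] [-0.1  0.5  0.2] gap 17.6
toolF [0.424 0.026 0.935] toolT [ 0.091 -0.48  -0.188] t 7.85
```

Call:
send_rows:
  targets:
    - {"slide": [0,0,0],"rotation": [0,0,0.7],"hand": -1}
    - {"slide": [0,0,0],"rotation": [0,0,0.7],"hand": -1}

```text
time: 8.02
eef_pos: [559.5, -276.6, 122.5]
eef_rot: [[0.876, 0.255, 0.408], [0.237, -0.967, 0.095], [0.419, 0.014, -0.908]]
wrist_force: [-0.1, -2.3, 0.6]
finger_gap: 17.8
```

```bash
python3 -c "
from m import *
st()"
```

```text
slide mm [ 0.6 -0.1  0.2] rot [0.3 0.2 1.2] j [-46.5  35.9 101.7  38.4  35.6  -1.8] p [ 559.5 -276.6  122.5] F [-0.1 -2.3  0.6] [-0.1  0.4  0.2] gap 17.8
toolF [-0.356  2.174 -0.781] toolT [ 0.079 -0.442 -0.172] t 8.0167
```

Call:
send_rows:
  targets:
    - {"slide": [0,0,0],"rotation": [0,0,0.7],"hand": -1}
    - {"slide": [0,0,0],"rotation": [0,0,0.5],"hand": -1}

```text
time: 8.18
eef_pos: [559.5, -276.7, 122.5]
eef_rot: [[0.882, 0.235, 0.408], [0.215, -0.972, 0.095], [0.419, 0.004, -0.908]]
wrist_force: [0.2, -0.6, -0.4]
finger_gap: 17.3
```

```bash
python3 -c "
from m import *
st()"
```

```text
slide mm [ 0.6 -0.2  0.2] rot [ 0.3  0.2 -0.1] j [-46.5  35.9 101.7  38.4  35.6  -0.5] p [ 559.5 -276.7  122.5] F [ 0.2 -0.6 -0.4] [-0.1  0.4  0.2] gap 17.3
toolF [-0.133  0.597  0.38 ] toolT [ 0.084 -0.447 -0.175] t 8.1833
```

Call:
send_rows:
  targets:
    - {"slide": [0,0,0],"rotation": [0,0,0.7],"hand": -1}
    - {"slide": [0,0,0],"rotation": [0,0,0.7],"hand": -1}

```text
time: 8.35
eef_pos: [559.5, -276.7, 122.5]
eef_rot: [[0.888, 0.212, 0.408], [0.19, -0.977, 0.095], [0.419, -0.006, -0.908]]
wrist_force: [-0.7, -1.0, -1.3]
finger_gap: 17.8
```

```bash
python3 -c "
from m import *
st()"
```

```text
slide mm [ 0.6 -0.3  0.2] rot [ 0.3  0.2 -1.6] j [-46.5  35.9 101.7  38.4  35.6   1. ] p [ 559.5 -276.7  122.5] F [-0.7 -1.  -1.3] [-0.3  0.4  0.5] gap 17.8
toolF [-1.356  0.79   0.836] toolT [ 0.046 -0.436 -0.526] t 8.35
```

Call:
send_rows:
  targets:
    - {"slide": [0,0,0],"rotation": [0,0,0.3],"hand": -1}

```text
time: 8.43
eef_pos: [559.5, -276.8, 122.5]
eef_rot: [[0.889, 0.208, 0.408], [0.186, -0.978, 0.094], [0.419, -0.008, -0.908]]
wrist_force: [0.7, -0.4, -0.6]
finger_gap: 18.1
```

```bash
python3 -c "
from m import *
st()"
```

```text
slide mm [ 0.6 -0.3  0.2] rot [ 0.3  0.3 -1.8] j [-46.5  35.9 101.7  38.3  35.6   1.3] p [ 559.5 -276.8  122.5] F [ 0.7 -0.4 -0.6] [-0.3  0.4  0.6] gap 18.1
toolF [0.325 0.541 0.821] toolT [ 0.056 -0.443 -0.608] t 8.4333
```

The torque rose to about 0.6 N·m at the stop. Next I'll release and withdraw.

Call:
send_rows:
  targets:
    - {"slide": [0,0,0],"rotation": [0,0,0],"hand": -0.1}
    - {"slide": [0,0,0],"rotation": [0,0,0],"hand": -0.1}
    - {"slide": [0,0,0],"rotation": [0,0,0],"hand": -0.1}
    - {"slide": [0,0,0],"rotation": [0,0,0],"hand": -0.1}
    - {"slide": [0,0,-0.01],"rotation": [0,0,0],"hand": -0.1}
    - {"slide": [0,0,-0.02],"rotation": [0,0,0],"hand": -0.1}
    - {"slide": [0,0,-0.03],"rotation": [0,0,0],"hand": -0.1}
    - {"slide": [0,0,-0.03],"rotation": [0,0,0],"hand": -0.1}
    - {"slide": [0,0,-0.03],"rotation": [0,0,0],"hand": 0.2}
    - {"slide": [0,0,-0.03],"rotation": [0,0,0],"hand": 0.2}
    - {"slide": [0,0,-0.03],"rotation": [0,0,0],"hand": 0.2}

```text
time: 9.35
eef_pos: [480.5, -290.9, 288.2]
eef_rot: [[0.895, 0.203, 0.398], [0.175, -0.979, 0.105], [0.411, -0.025, -0.911]]
wrist_force: [1.2, -1.0, 0.6]
finger_gap: 49.5
```

```bash
python3 -c "
import m; from m import *
R=np.array([[-1.,0,0],[0,1,0],[0,0,-1]])@np.eye(3); a=np.radians(176); R=np.array([[np.cos(a),np.sin(a),0],[np.sin(a),-np.cos(a),0],[0,0,-1]])
err(np.array([540,367,200.]),R)
m.look(); T,S,PT,PS=m.T,m.S,m.PT,m.PS
a=cv2.resize(S['color'][190:280,295:405],(440,360),interpolation=cv2.INTER_CUBIC);b=cv2.resize(T['color'][170:260,300:390],(360,360),interpolation=cv2.INTER_CUBIC)
cv2.imwrite('pics/k4.png',np.hstack([a,b])[...,::-1])
knob('sc',S,PS)"
```

```text
slide mm [ 132.1 -629.8  173.3] rot [  34.4   -6.8 -161.2] j [-54.5  17.8  99.8  27.5  56.5   9.9] p [ 480.5 -290.9  288.2] F [ 1.2 -1.   0.6] [-0.1  0.4  0. ] gap 49.5
sc 105 mean [-8.1 -2.4  5.7] z95 10.212672504497686 rect (-4.05426025390625, -1.3231658935546875, 17.483543395996094, 58.17019271850586, 89.93435668945312) pca ang 176.7533964842838 sd [ 5.3 16.6]
```

View pics/k4.png

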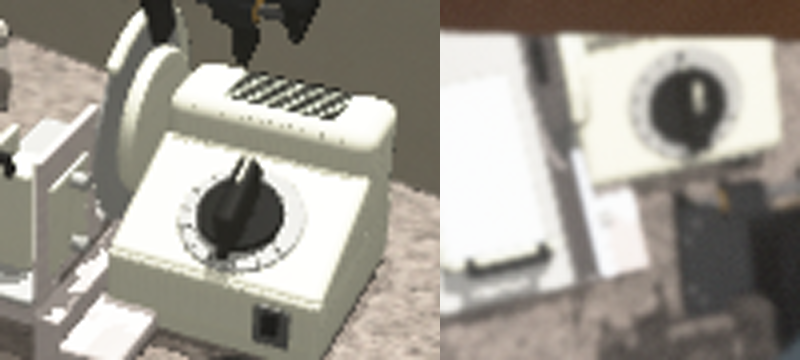

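The knob's pointer now points up the slope and the lug is down at scene crop (222, 262), where the pin is, so the knob is at zero. The tray is next.

```bash
cat >> m.py <<'E'
def down(az):
    a=np.radians(az); return np.array([[np.cos(a),np.sin(a),0],[np.sin(a),-np.cos(a),0],[0,0,-1]])
E
python3 -c "
import m; from m import *
err(np.array([480,-291,330.]),down(-4))
m.look(); T,S,PT,PS=m.T,m.S,m.PT,m.PS
for n,c,P in(('top',T,PT),('sc',S,PS)):
  b=(abs(P[...,0]-540)<60)&(abs(P[...,1]-367)<30)&(P[...,2]>22)&(P[...,2]<45); print(n,b.sum(),P[b].mean(0),edge(P,b),np.ptp(P[b][:,0]),P[b][:,0].min())
# tray outline in scene by brightness edges: floor points plane
b=(abs(PS[...,0]-530)<110)&(abs(PS[...,1]-275)<130)&(S['color'].min(-1)>150)&(abs(PS[...,2])<12); k,l,s_,ce=cv2.connectedComponentsWithStats(b.astype(np.uint8)); i=1+s_[1:,4].argmax()
q=np.array([onz(S,u,v,4)[:2] for v,u in np.argwhere(l==i)],np.float32); print(cv2.minAreaRect(q))
b=(abs(PT[...,0]-530)<110)&(abs(PT[...,1]-275)<130)&(T['color'].min(-1)>190)&(abs(PT[...,2])<14); k,l,s_,ce=cv2.connectedComponentsWithStats(b.astype(np.uint8)); i=1+s_[1:,4].argmax()
q=np.array([onz(T,u,v,4)[:2] for v,u in np.argwhere(l==i)],np.float32); print(cv2.minAreaRect(q))
"
```

```text
slide mm [ 14.5  -3.6 -35.1] rot [ -4.2 -24.3  15.2] j [-54.5  17.6  99.6  27.6  56.4   9.8] p [ 482.  -293.7  292. ] F [ 1.2 -0.2  0.5] [-0.1  0.3  0. ] gap 51.1
top 98 [544.1 366.9  33.4] (543.15087890625, 367.9144287109375, 15.937546730041504, 68.28389739990234, 88.04953002929688) 68.28774925944163 508.99644388197896
sc 71 [538.6 364.7  30.9] (542.0101928710938, 365.7437438964844, 22.97085189819336, 70.64349365234375, 89.45559692382812) 70.6502997118555 506.6824522351641
((525.0573120117188, 268.9271240234375), (224.7629852294922, 264.9825134277344), 0.21566064655780792)
((538.585205078125, 277.37969970703125), (198.86532592773438, 141.77711486816406), 84.99229431152344)
```

Call:
send_rows:
  targets:
    - {"slide": [0,0,-0.012],"rotation": [-0.84,-4.86,3.04],"hand": 1}
    - {"slide": [0,0,-0.012],"rotation": [-0.84,-4.86,3.04],"hand": 1}
    - {"slide": [0,0,-0.012],"rotation": [-0.84,-4.86,3.04],"hand": 1}
    - {"slide": [0,0,0],"rotation": [-0.84,-4.86,3.04],"hand": 1}
    - {"slide": [0,0,0],"rotation": [-0.84,-4.86,3.04],"hand": 1}
    - {"slide": [0,0,0],"rotation": [0,0,0],"hand": 1}

```text
time: 10.05
eef_pos: [464.7, -290.5, 314.6]
eef_rot: [[0.996, -0.086, -0.038], [-0.086, -0.996, 0.015], [-0.039, -0.012, -0.999]]
wrist_force: [0.8, -0.2, -0.4]
finger_gap: 82.8
```

```bash
python3 -c "
from m import *
err(np.array([543,367,330.]),down(-4))"
```

```text
slide mm [  20.8 -662.    -8.2] rot [-0.7  2.2 -0.9] j [-43.2  20.5  86.2  -0.9  75.5  51.9] p [ 464.7 -290.5  314.6] F [ 0.8 -0.2 -0.4] [ 0.   0.1 -0. ] gap 82.8
```

Call:
send_rows:
  targets:
    - {"slide": [0.001,-0.04,-0.001],"rotation": [0,1,-0.4],"hand": 1}
    - {"slide": [0.001,-0.04,-0.001],"rotation": [0,1,-0.4],"hand": 1}
    - {"slide": [0.001,-0.04,0],"rotation": [0,0,0],"hand": 1}
    - {"slide": [0.001,-0.04,0],"rotation": [0,0,0],"hand": 1}
    - {"slide": [0.001,-0.04,0],"rotation": [0,0,0],"hand": 1}
    - {"slide": [0.001,-0.04,0],"rotation": [0,0,0],"hand": 1}
    - {"slide": [0.001,-0.04,0],"rotation": [0,0,0],"hand": 1}
    - {"slide": [0.001,-0.04,0],"rotation": [0,0,0],"hand": 1}
    - {"slide": [0.001,-0.04,0],"rotation": [0,0,0],"hand": 1}
    - {"slide": [0.001,-0.04,0],"rotation": [0,0,0],"hand": 1}
    - {"slide": [0.001,-0.04,0],"rotation": [0,0,0],"hand": 1}
    - {"slide": [0.001,-0.04,0],"rotation": [0,0,0],"hand": 1}

```text
time: 11.05
eef_pos: [500.5, 200.7, 306.7]
eef_rot: [[0.998, -0.065, -0.021], [-0.064, -0.997, 0.035], [-0.024, -0.034, -0.999]]
wrist_force: [1.2, -1.2, -0.5]
finger_gap: 87.2
```

Call:
send_rows:
  targets:
    - {"slide": [0.001,-0.04,0],"rotation": [0,0,0],"hand": 1}
    - {"slide": [0.001,-0.04,0],"rotation": [0,0,0],"hand": 1}
    - {"slide": [0.001,-0.04,0],"rotation": [0,0,0],"hand": 1}
    - {"slide": [0,-0.03,0],"rotation": [0,0,0],"hand": 1}
    - {"slide": [0,0,0],"rotation": [0,0,0],"hand": 1}

```text
time: 11.47
eef_pos: [506.2, 363.4, 303.0]
eef_rot: [[0.998, -0.05, -0.035], [-0.048, -0.998, 0.043], [-0.037, -0.041, -0.998]]
wrist_force: [0.4, -0.3, -0.2]
finger_gap: 87.1
```

```bash
python3 -c "
from m import *
err(np.array([543,367,130.]),down(-4))"
```

```text
slide mm [ 42.9   1.8 171.7] rot [-2.4  2.1  1.2] j [ 24.   26.7  77.9   3.2  76.3 116. ] p [506.2 363.4 303. ] F [ 0.4 -0.3 -0.2] [-0.1  0.1 -0. ] gap 87.1
```

Call:
send_rows:
  targets:
    - {"slide": [0.015,0,0.03],"rotation": [-1.2,1,0.6],"hand": 1}
    - {"slide": [0.015,0.001,0.03],"rotation": [-1.2,1.1,0.6],"hand": 1}
    - {"slide": [0.013,0,0.03],"rotation": [0,0,0],"hand": 1}
    - {"slide": [0,0,0.035],"rotation": [0,0,0],"hand": 1}
    - {"slide": [0,0,0.035],"rotation": [0,0,0],"hand": 1}
    - {"slide": [0,0,0.01],"rotation": [0,0,0],"hand": 1}
    - {"slide": [0,0,0],"rotation": [0,0,0],"hand": 1}

```text
time: 12.05
eef_pos: [543.4, 361.0, 118.8]
eef_rot: [[0.998, -0.055, -0.009], [-0.055, -0.998, 0.002], [-0.009, -0.002, -1.0]]
wrist_force: [-0.4, 0.4, 0.2]
finger_gap: 87.6
```

```bash
python3 -c "
import m; from m import *
err(np.array([543,367,28.]),down(-4))
m.look(); S=m.S
cv2.imwrite('pics/t5.png',cv2.resize(S['color'][150:250,180:290],(550,500),interpolation=cv2.INTER_CUBIC)[...,::-1])"
```

```text
slide mm [ 0.1 -5.8 90.9] rot [-0.1  0.5  0.8] j [ 23.7  40.6  83.2   0.4  56.5 116.6] p [543.4 361.  118.8] F [-0.4  0.4  0.2] [-0.   0.2 -0. ] gap 87.6
```

View pics/t5.png

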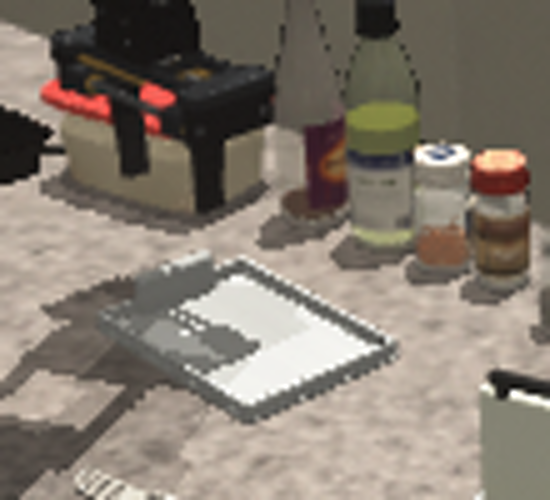

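The hand is over the grip bar at crop (175, 283), with one finger on each side. Now I'll descend.

Call:
send_rows:
  targets:
    - {"slide": [0,-0.003,0.02],"rotation": [0,0.3,0.5],"hand": 1}
    - {"slide": [0,-0.003,0.02],"rotation": [0,0.2,0.3],"hand": 1}
    - {"slide": [0,0,0.02],"rotation": [0,0,0],"hand": 1}
    - {"slide": [0,0,0.015],"rotation": [0,0,0],"hand": 1}
    - {"slide": [0,0,0.008],"rotation": [0,0,0],"hand": 1}
    - {"slide": [0,0,0],"rotation": [0,0,0],"hand": 0}

```text
time: 12.65
eef_pos: [557.2, 373.0, 53.6]
eef_rot: [[0.997, -0.069, 0.034], [-0.069, -0.997, 0.018], [0.032, -0.02, -0.999]]
wrist_force: [-0.7, -1.3, -0.1]
finger_gap: 84.9
```

```bash
python3 -c "
from m import *
err(np.array([543,367,30.]),down(-4))"
```

```text
slide mm [-14.5   7.5  23. ] rot [-1.2 -1.9  0. ] j [ 24.2  46.2  84.    0.2  47.7 118. ] p [557.2 373.   53.6] F [-0.7 -1.3 -0.1] [-0.   0.2  0. ] gap 84.9
```

Call:
send_rows:
  targets:
    - {"slide": [-0.007,0.004,0],"rotation": [-0.6,-1,0],"hand": 0.6}
    - {"slide": [-0.007,0.0035,0],"rotation": [-0.6,-0.9,0],"hand": 0.6}
    - {"slide": [0,0,0.004],"rotation": [0,0,0],"hand": 0.6}
    - {"slide": [0,0,0.004],"rotation": [0,0,0],"hand": 0.6}
    - {"slide": [0,0,0],"rotation": [0,0,0],"hand": 0.6}

```text
time: 13.07
eef_pos: [545.3, 367.6, 52.4]
eef_rot: [[0.998, -0.069, 0.007], [-0.069, -0.998, 0.003], [0.007, -0.003, -1.0]]
wrist_force: [-0.4, -0.2, 0.8]
finger_gap: 70.0
```

```bash
python3 -c "
from m import *
err(np.array([543,367,30.]),down(-4))"
```

```text
slide mm [-2.4  0.9 22.4] rot [-0.2 -0.4  0.1] j [ 24.3  46.   84.6  -0.   48.9 118.2] p [545.3 367.6  52.4] F [-0.4 -0.2  0.8] [-0.1  0.2  0. ] gap 70.0
```

Call:
send_rows:
  targets:
    - {"slide": [-0.002,0.001,0.005],"rotation": [0,0,0],"hand": 0.4}
    - {"slide": [0,0,0.005],"rotation": [0,0,0],"hand": 0.2}
    - {"slide": [0,0,0.005],"rotation": [0,0,0],"hand": 0}
    - {"slide": [0,0,0.005],"rotation": [0,0,0],"hand": 0}
    - {"slide": [0,0,0],"rotation": [0,0,0],"hand": 0}

```text
time: 13.48
eef_pos: [543.6, 367.0, 30.8]
eef_rot: [[0.998, -0.068, 0.008], [-0.068, -0.998, 0.003], [0.008, -0.004, -1.0]]
wrist_force: [0.3, 0.1, 0.5]
finger_gap: 46.4
```

```bash
python3 -c "
from m import *
err(np.array([543,367,30.]),down(-4))"
```

```text
slide mm [-0.6 -0.   0.8] rot [-0.2 -0.5  0.1] j [ 24.3  47.7  85.3  -0.   46.5 118.2] p [543.6 367.   30.8] F [0.3 0.1 0.5] [-0.1  0.2  0. ] gap 46.4
```

Call:
send_rows:
  targets:
    - {"slide": [0,0,0],"rotation": [0,0,0],"hand": -1}
    - {"slide": [0,0,0],"rotation": [0,0,0],"hand": -1}
    - {"slide": [0,0,0],"rotation": [0,0,0],"hand": -1}
    - {"slide": [0,0,0],"rotation": [0,0,0],"hand": -1}
    - {"slide": [0,0,0],"rotation": [0,0,0],"hand": -1}
    - {"slide": [0,0,0],"rotation": [0,0,0],"hand": -1}
    - {"slide": [0,0,0],"rotation": [0,0,0],"hand": -1}

```text
time: 14.07
eef_pos: [543.1, 367.0, 29.7]
eef_rot: [[0.998, -0.069, 0.006], [-0.069, -0.998, 0.003], [0.006, -0.003, -1.0]]
wrist_force: [-0.2, -0.6, -0.6]
finger_gap: 13.4
```

```bash
cat >> m.py <<'E'
def bay(y,az=13.8,z=31,x=0):  # TCP target in slicer y
    p=O+RS@np.array([x,y,0]); p[2]=z; err(p,down(az))
E
python3 -c "
from m import *
bay(193+120)"
```

```text
slide mm [-46.1 227.7  -2.3] rot [ -0.1  -0.4 -17.8] j [ 24.3  47.8  85.2  -0.   46.5 118.3] p [543.1 367.   29.7] F [-0.2 -0.6 -0.6] [-0.2  0.2 -0.1] gap 13.4
```

Call:
send_rows:
  targets:
    - {"slide": [-0.003,0.01,-0.002],"rotation": [0,0,0],"hand": -1}
    - {"slide": [-0.005,0.016,0],"rotation": [0,0,0],"hand": -1}
    - {"slide": [-0.005,0.016,0],"rotation": [0,0,0],"hand": -1}
    - {"slide": [-0.005,0.016,0],"rotation": [0,0,0],"hand": -1}
    - {"slide": [-0.005,0.016,0],"rotation": [0,0,0],"hand": -1}
    - {"slide": [-0.005,0.016,0],"rotation": [0,0,0],"hand": -1}
    - {"slide": [-0.005,0.016,0],"rotation": [0,0,0],"hand": -1}
    - {"slide": [-0.005,0.016,0],"rotation": [0,0,0],"hand": -1}
    - {"slide": [-0.005,0.016,0],"rotation": [0,0,0],"hand": -1}
    - {"slide": [-0.005,0.016,0],"rotation": [0,0,0],"hand": -1}
    - {"slide": [0,0,0],"rotation": [0,0,0],"hand": -1}

```text
time: 14.98
eef_pos: [477.1, 206.3, 30.5]
eef_rot: [[0.998, -0.065, 0.003], [-0.065, -0.998, 0.003], [0.003, -0.003, -1.0]]
wrist_force: [0.6, -0.6, -2.2]
finger_gap: 13.7
```

```bash
python3 -c "
from m import *
bay(353)"
```

```text
slide mm [-3.7 24.8 -0.6] rot [ -0.1  -0.2 -17.5] j [ 11.   42.  105.7   0.2  32.1 104.5] p [477.1 206.3  30.5] F [ 0.6 -0.6 -2.2] [0.  0.1 0. ] gap 13.7
```

Call:
send_rows:
  targets:
    - {"slide": [-0.001,0.005,0],"rotation": [0,0,-3.5],"hand": -1}
    - {"slide": [-0.001,0.005,0],"rotation": [0,0,-3.5],"hand": -1}
    - {"slide": [0,0.005,0],"rotation": [0,0,-3.5],"hand": -1}
    - {"slide": [0,0.005,0],"rotation": [0,0,-3.5],"hand": -1}
    - {"slide": [0,0.004,0],"rotation": [0,0,-3.5],"hand": -1}
    - {"slide": [0,0,0],"rotation": [0,0,0],"hand": -1}

```text
time: 15.48
eef_pos: [473.8, 179.5, 30.8]
eef_rot: [[0.969, 0.248, -0.0], [0.248, -0.969, 0.003], [0.0, -0.003, -1.0]]
wrist_force: [0.6, -1.1, -3.2]
finger_gap: 13.9
```

```bash
python3 -c "
import m; from m import *
bay(353)
m.look(); T,S,PT=m.T,m.S,m.PT
a=cv2.resize(S['color'][195:285,225:345],(420,315),interpolation=cv2.INTER_CUBIC);b=cv2.resize(T['color'][170:260,215:325],(380,311),interpolation=cv2.INTER_CUBIC)
cv2.imwrite('pics/t6.png',np.hstack([a[:311],b])[...,::-1])"
```

```text
slide mm [-1.3 -2.7 -0.2] rot [-0.2 -0.   0.5] j [  8.   41.6 107.4   0.3  31.   83.4] p [473.8 179.5  30.8] F [ 0.6 -1.1 -3.2] [0.1 0.1 0. ] gap 13.9
```

View pics/t6.png

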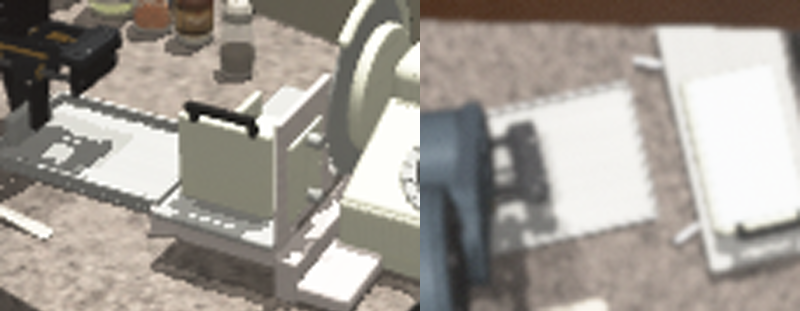

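```bash
python3 -c "
import m; from m import *
m.T=T=load('top'); PT=pts(T)
pp=lambda x,y,z:(RS.T@(onz(T,215+(x-420)/3.455-.35,170+y/3.455-.35,z)-O))
for n,x,y,z in(('tray far',630,83,16),('tray near',656,216,16),('tray lowedge back',530,245,16),('upedge',500,98,16),('tip far',634,62,30),('tip near',677,240,30)): print(n,pp(x,y,z))
bay(353)
g=cv2.cvtColor(T['color'],cv2.COLOR_RGB2GRAY); print(g[185:240:3,262:300:1])
"
```

```text
tray far [ 68.3 155.2  16. ]
tray near [-67.  159.3  16. ]
tray lowedge back [-67.7 286.9  16. ]
upedge [ 81.7 285.   16. ]
tip far [ 86.  147.4  30. ]
tip near [-95.  145.1  30. ]
slide mm [-1.5 -2.3 -0.2] rot [-0.2 -0.   0.4] j [  8.1  41.6 107.4   0.3  31.   83.6] p [473.8 180.   30.8] F [-0.1  0.2 -3.7] [0.1 0.1 0. ] gap 14.0
[[159 155 152 152 155 160 157 151 153 152 156 155 160 161 165 168 166 164 162 156 138 124 152 211 233 238 238 237 236 238 239 238 238 237 238 238 238 239]
 [159 154 155 154 150 148 140 142 144 144 147 156 163 165 166 172 179 188 207 222 225 221 209 203 226 236 238 238 238 237 238 238 238 238 237 238 238 238]
 [163 161 160 156 153 159 159 161 154 150 146 149 160 163 157 148 145 136 124 118 121 124 123 146 195 229 238 238 237 235 236 237 238 237 237 239 241 241]
 [156 156 162 172 177 176 174 175 185 200 204 198 191 171 159 158 156 153 152 157 165 165 152 136 154 211 232 230 224 237 243 247 250 251 251 251 251 251]
 [204 208 207 213 224 231 232 234 239 241 240 237 229 223 195 169 156 149 148 154 158 156 155 145 136 172 219 227 211 224 241 245 249 251 251 251 25
[... 1477 characters left out ...]
35 220 209 184 164 164 168 164 161 160 167 170 160 145 174 222 227 211 228 243]
 [244 244 243 244 244 244 244 245 245 243 243 244 244 244 244 243 243 242 241 235 215 192 180 173 173 173 164 154 144 143 142 144 150 195 226 225 218 237]
 [245 244 244 245 244 244 244 242 241 240 241 239 233 228 228 226 220 199 180 172 168 172 171 169 167 170 168 170 162 155 157 154 143 170 216 231 222 219]
 [228 226 224 221 207 187 177 173 159 142 135 142 145 145 140 143 144 140 140 143 146 149 153 161 163 158 164 169 179 201 221 225 213 185 188 224 226 205]
 [151 150 149 153 154 159 161 164 165 168 172 174 174 170 168 163 155 144 133 138 143 145 153 159 155 146 164 202 206 184 151 135 135 134 141 189 227 226]]
```

Call:
send_rows:
  targets:
    - {"slide": [-0.0045,0.003,0],"rotation": [0,0,0.4],"hand": -1}
    - {"slide": [0,0.01,0],"rotation": [0,0,0],"hand": -1}
    - {"slide": [0,0.01,0],"rotation": [0,0,0],"hand": -1}
    - {"slide": [0,0.01,0],"rotation": [0,0,0],"hand": -1}
    - {"slide": [0,0,0],"rotation": [0,0,0],"hand": -1}

```text
time: 16.0
eef_pos: [477.1, 145.1, 30.8]
eef_rot: [[0.972, 0.237, 0.0], [0.237, -0.972, 0.003], [0.001, -0.003, -1.0]]
wrist_force: [0.4, 0.1, -3.1]
finger_gap: 14.0
```

```bash
python3 -c "
from m import *
bay(280,x=-3.5)"
```

```text
slide mm [ 0.1 36.1 -0.3] rot [-0.2 -0.  -0.1] j [  3.9  41.4 108.6   0.4  30.   79.9] p [477.1 145.1  30.8] F [ 0.4  0.1 -3.1] [0.1 0.1 0.1] gap 14.0
```

Call:
send_rows:
  targets:
    - {"slide": [0,0.008,0],"rotation": [0,0,0],"hand": -1}
    - {"slide": [0,0.01,0],"rotation": [0,0,0],"hand": -1}
    - {"slide": [0,0.01,0],"rotation": [0,0,0],"hand": -1}
    - {"slide": [0,0.008,0],"rotation": [0,0,0],"hand": -1}
    - {"slide": [0,0,0],"rotation": [0,0,0],"hand": -1}

```text
time: 16.42
eef_pos: [487.1, 105.1, 30.7]
eef_rot: [[0.972, 0.234, 0.001], [0.234, -0.972, 0.003], [0.001, -0.003, -1.0]]
wrist_force: [-1.1, -0.3, -3.2]
finger_gap: 13.7
```

```bash
python3 -c "
from m import *
bay(235,x=-3.5)"
```

```text
slide mm [ 0.1 39.9 -0.4] rot [-0.2 -0.1 -0.2] j [ -0.8  41.4 108.7   0.4  29.9  75.3] p [487.1 105.1  30.7] F [-1.1 -0.3 -3.2] [0.2 0.1 0. ] gap 13.7
```

Call:
send_rows:
  targets:
    - {"slide": [0,0.008,0],"rotation": [0,0,-0.1],"hand": -1}
    - {"slide": [0,0.01,0],"rotation": [0,0,0],"hand": -1}
    - {"slide": [0,0.01,0],"rotation": [0,0,0],"hand": -1}
    - {"slide": [0,0.007,0],"rotation": [0,0,0],"hand": -1}
    - {"slide": [0,0,0],"rotation": [0,0,0],"hand": -1}

```text
time: 16.83
eef_pos: [496.4, 67.1, 30.6]
eef_rot: [[0.972, 0.236, 0.001], [0.236, -0.972, 0.003], [0.001, -0.003, -1.0]]
wrist_force: [-0.4, 0.2, -3.4]
finger_gap: 14.1
```

```bash
python3 -c "
import m; from m import *
bay(193,x=-3.5)
m.look(); T,S,PT=m.T,m.S,m.PT
L=(PT-O)@RS; b=(abs(L[...,0])<45)&(L[...,1]>60)&(L[...,1]<135)&(L[...,2]>40)&(L[...,2]<200); print('max z near table edge',[ (y,round(float(np.percentile(L[b&(abs(L[...,1]-y)<8)][:,2],97)))) for y in range(68,130,8) if (b&(abs(L[...,1]-y)<8)).sum()>3])
a=cv2.resize(S['color'][195:285,225:345],(420,315),interpolation=cv2.INTER_CUBIC);b=cv2.resize(T['color'][170:260,215:325],(380,311),interpolation=cv2.INTER_CUBIC)
cv2.imwrite('pics/t7.png',np.hstack([a[:311],b])[...,::-1])"
```

```text
slide mm [ 0.1 42.7 -0.5] rot [-0.2 -0.1 -0.2] j [ -5.2  41.5 108.3   0.4  30.2  70.8] p [496.4  67.1  30.6] F [-0.4  0.2 -3.4] [0.1 0.1 0. ] gap 14.1
max z near table edge [(68, 68), (76, 68), (84, 69), (92, 69), (100, 89), (108, 91), (116, 91), (124, 60)]
```

View pics/t7.png

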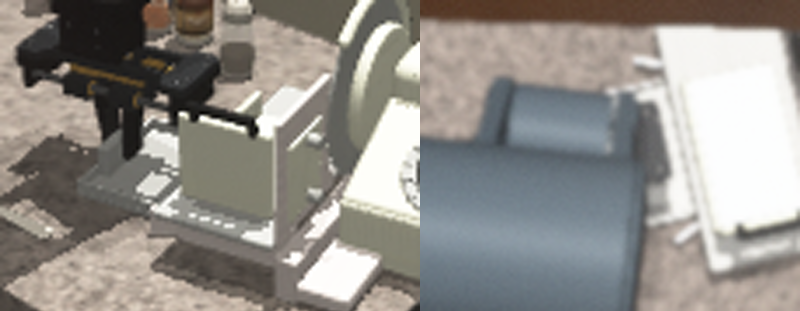

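The tray is well into the bay and the side guides are clear. The carriage wall (91 mm) would meet the gripper body, so I'll release here and push the rest with the hand turned 90°.

Call:
send_rows:
  targets:
    - {"slide": [0,0,0],"rotation": [0,0,0],"hand": 0}
    - {"slide": [0,0,0],"rotation": [0,0,0],"hand": 0}
    - {"slide": [0,0,0],"rotation": [0,0,0],"hand": 0}
    - {"slide": [0,0,0],"rotation": [0,0,0],"hand": 0}
    - {"slide": [0,0,-0.01],"rotation": [0,0,0],"hand": 0}
    - {"slide": [0,0,-0.02],"rotation": [0,0,0],"hand": 0}
    - {"slide": [0,0,-0.02],"rotation": [0,0,0],"hand": 0}
    - {"slide": [0,0,-0.02],"rotation": [0,0,0],"hand": 0}
    - {"slide": [0,-0.02,-0.01],"rotation": [0,0,0],"hand": 0}
    - {"slide": [0,-0.02,0],"rotation": [0,0,0],"hand": 0}
    - {"slide": [0,-0.02,0],"rotation": [0,0,0],"hand": 0}
    - {"slide": [0,0,0],"rotation": [0,0,0],"hand": 0}

```text
time: 17.93
eef_pos: [481.8, 129.6, 121.0]
eef_rot: [[0.971, 0.238, 0.006], [0.238, -0.971, 0.004], [0.007, -0.002, -1.0]]
wrist_force: [0.1, -0.5, 0.1]
finger_gap: 43.9
```

Call:
send_rows:
  targets:
    - {"slide": [0,0,0],"rotation": [0,0,-7],"hand": 0}
    - {"slide": [0,0,0],"rotation": [0,0,-7],"hand": 0}
    - {"slide": [0,0,0],"rotation": [0,0,-7],"hand": 0}
    - {"slide": [0,0,0],"rotation": [0,0,-7],"hand": 0}
    - {"slide": [0,0,0],"rotation": [0,0,-7],"hand": 0}
    - {"slide": [0,0,0],"rotation": [0,0,-7],"hand": 0}
    - {"slide": [0,0,0],"rotation": [0,0,-7],"hand": 0}
    - {"slide": [0,0,0],"rotation": [0,0,-7],"hand": 0}
    - {"slide": [0,0,0],"rotation": [0,0,-7],"hand": 0}
    - {"slide": [0,0,0],"rotation": [0,0,-7],"hand": 0}
    - {"slide": [0,0,0],"rotation": [0,0,-7],"hand": 0}
    - {"slide": [0,0,0],"rotation": [0,0,-7],"hand": 0}

```text
time: 18.93
eef_pos: [481.9, 128.0, 128.5]
eef_rot: [[-0.172, 0.985, 0.012], [0.985, 0.172, 0.001], [-0.001, 0.012, -1.0]]
wrist_force: [0.1, -0.2, 0.4]
finger_gap: 43.5
```

```bash
python3 -c "
import m; from m import *
bay(280,az=103.8,z=25,x=-3.5)
m.look(); T,S,PT,PS=m.T,m.S,m.PT,m.PS
for P in(PT,PS):
  L=(P-O)@RS; b=(abs(L[...,0])<50)&(abs(L[...,1]-238)<25)&(L[...,2]>22)&(L[...,2]<45); print(b.sum(), L[b].mean(0) if b.any() else 0, np.percentile(L[b],[3,97],axis=0) if b.any() else 0)
"
```

```text
slide mm [-18.2  -0.5 103.5] rot [ 0.7  0.1 -3.9] j [  2.   30.5 106.4   0.   42.4  -7.9] p [481.9 128.  128.5] F [ 0.1 -0.2  0.4] [-0.   0.   0.1] gap 43.5
85 [ -5.  236.6  33.9] [[-36.8 230.   28.8]
 [ 27.6 243.1  38.8]]
80 [-10.5 234.2  31.1] [[-39.9 228.8  22.8]
 [ 25.7 242.5  37.7]]
```

Call:
send_rows:
  targets:
    - {"slide": [0,0,0.012],"rotation": [0.3,0,-2],"hand": 0}
    - {"slide": [0,0,0.015],"rotation": [0.4,0,-1.9],"hand": 0}
    - {"slide": [0,0,0.015],"rotation": [0,0,0],"hand": 0}
    - {"slide": [0,0,0.015],"rotation": [0,0,0],"hand": 0}
    - {"slide": [0,0,0.015],"rotation": [0,0,0],"hand": 0}
    - {"slide": [0,0,0.01],"rotation": [0,0,0],"hand": 0}
    - {"slide": [0,0,0],"rotation": [0,0,0],"hand": 0}

```text
time: 19.62
eef_pos: [485.6, 126.6, 46.8]
eef_rot: [[-0.212, 0.977, 0.008], [0.977, 0.212, -0.002], [-0.004, 0.008, -1.0]]
wrist_force: [-0.3, -0.8, -0.3]
finger_gap: 43.8
```

```bash
python3 -c "
from m import *
bay(262,az=103.8,z=26,x=-3.5)"
```

```text
slide mm [-34.1  -3.   20.9] rot [ 0.4  0.2 -1.6] j [  1.9  39.6 108.2  -0.2  31.8 -10.1] p [485.6 126.6  46.8] F [-0.3 -0.8 -0.3] [-0.1  0.  -0. ] gap 43.8
```

Call:
send_rows:
  targets:
    - {"slide": [0,-0.003,0.01],"rotation": [0.4,0.2,-1.6],"hand": 0}
    - {"slide": [-0.003,0,0.01],"rotation": [0,0,0],"hand": 0}
    - {"slide": [-0.01,0,0],"rotation": [0,0,0],"hand": 0}
    - {"slide": [-0.01,0,0],"rotation": [0,0,0],"hand": 0}
    - {"slide": [0,0,0],"rotation": [0,0,0],"hand": 0}

```text
time: 20.03
eef_pos: [490.2, 101.6, 27.4]
eef_rot: [[-0.235, 0.972, 0.004], [0.972, 0.235, -0.0], [-0.001, 0.003, -1.0]]
wrist_force: [-0.1, 0.1, 0.8]
finger_gap: 43.6
```

```bash
python3 -c "
from m import *
bay(210,az=103.8,z=26,x=-3.5)"
```

```text
slide mm [-60.7  -2.1   1.4] rot [ 0.2  0.1 -0.2] j [ -1.1  41.8 108.5  -0.   29.5 -14.6] p [490.2 101.6  27.4] F [-0.1  0.1  0.8] [-0.1 -0.   0. ] gap 43.6
```

Call:
send_rows:
  targets:
    - {"slide": [-0.008,-0.002,0],"rotation": [0,0,0],"hand": 0}
    - {"slide": [-0.008,0,0],"rotation": [0,0,0],"hand": 0}
    - {"slide": [-0.008,0,0],"rotation": [0,0,0],"hand": 0}
    - {"slide": [-0.008,0,0],"rotation": [0,0,0],"hand": 0}
    - {"slide": [-0.008,0,0],"rotation": [0,0,0],"hand": 0}

```text
time: 20.45
eef_pos: [498.2, 58.8, 29.2]
eef_rot: [[-0.232, 0.973, 0.005], [0.973, 0.232, 0.001], [-0.001, 0.005, -1.0]]
wrist_force: [-0.6, 0.1, -1.3]
finger_gap: 43.9
```

```bash
python3 -c "
from m import *
bay(210,az=103.8,z=26,x=-3.5)"
```

```text
slide mm [-17.2   0.3   3.2] rot [ 0.3  0.  -0.4] j [ -6.1  41.6 108.3   0.1  29.8 -19.6] p [498.2  58.8  29.2] F [-0.6  0.1 -1.3] [ 0.2  0.1 -0. ] gap 43.9
```

Call:
send_rows:
  targets:
    - {"slide": [-0.004,0,0.002],"rotation": [0,0,-0.3],"hand": 0}
    - {"slide": [-0.004,0,0],"rotation": [0,0,0],"hand": 0}
    - {"slide": [-0.003,0,0],"rotation": [0,0,0],"hand": 0}

```text
time: 20.7
eef_pos: [501.3, 45.7, 27.4]
eef_rot: [[-0.235, 0.972, 0.005], [0.972, 0.235, 0.001], [-0.0, 0.005, -1.0]]
wrist_force: [-0.1, 3.2, 2.1]
finger_gap: 43.7
```

```bash
python3 -c "
from m import *
bay(210,az=103.8,z=26,x=-3.5)"
```

```text
slide mm [-3.8  0.3  1.4] rot [ 0.3  0.  -0.2] j [ -7.6  41.9 108.1   0.2  29.7 -21.3] p [501.3  45.7  27.4] F [-0.1  3.2  2.1] [0.4 0.1 0. ] gap 43.7
```

Call:
send_rows:
  targets:
    - {"slide": [-0.002,0,0],"rotation": [0,0,0],"hand": 0}
    - {"slide": [-0.002,0,0],"rotation": [0,0,0],"hand": 0}

```text
time: 20.87
eef_pos: [500.5, 44.4, 27.6]
eef_rot: [[-0.234, 0.972, 0.001], [0.972, 0.234, 0.006], [0.005, 0.003, -1.0]]
wrist_force: [1.7, 18.5, 2.3]
finger_gap: 43.6
```

```bash
python3 -c "
from m import *
bay(210,az=103.8,z=26,x=-3.5)"
```

```text
slide mm [-2.7  1.4  1.5] rot [ 0.2 -0.3 -0.3] j [ -7.9  41.8 108.1   0.7  30.  -22. ] p [500.5  44.4  27.6] F [ 1.7 18.5  2.3] [ 2.9 -0.3  0.6] gap 43.6
```

Firm contact at 18 N, close to the expected home position. I'll back off, lift and check.

Call:
send_rows:
  targets:
    - {"slide": [0.01,0,0],"rotation": [0,0,0],"hand": 0}
    - {"slide": [0.02,0,0],"rotation": [0,0,0],"hand": 0}
    - {"slide": [0.02,0,-0.01],"rotation": [0,0,0],"hand": 0}
    - {"slide": [0.02,0,-0.02],"rotation": [0,0,0],"hand": 0}
    - {"slide": [0.02,0,-0.03],"rotation": [0,0,0],"hand": 0}
    - {"slide": [0.025,0,-0.03],"rotation": [0,0,0],"hand": 0}
    - {"slide": [0.03,0,-0.02],"rotation": [0,0,0],"hand": 0}
    - {"slide": [0.035,0,0],"rotation": [0,0,0],"hand": 0}
    - {"slide": [0.04,0,0],"rotation": [0,0,0],"hand": 0}
    - {"slide": [0.04,0,0],"rotation": [0,0,0],"hand": 0}
    - {"slide": [0.04,0,0],"rotation": [0,0,0],"hand": 0}

```text
time: 21.78
eef_pos: [433.6, 342.4, 144.7]
eef_rot: [[-0.227, 0.974, 0.013], [0.974, 0.227, 0.003], [0.0, 0.014, -1.0]]
wrist_force: [1.2, 0.4, 0.6]
finger_gap: 43.7
```

```bash
python3 -c "
import m; from m import *
m.look(); T,S,PT,PS=m.T,m.S,m.PT,m.PS
for P in(PT,PS):
  L=(P-O)@RS; b=(abs(L[...,0])<50)&(abs(L[...,1]-195)<25)&(L[...,2]>22)&(L[...,2]<45); Q=L[b]; e,V=np.linalg.eigh(np.cov(Q[:,:2].T)); print(b.sum(), Q.mean(0), np.percentile(Q,[3,97],axis=0),'yaw',np.degrees(np.arctan(V[1,1]/V[0,1])))
L=(PT-O)@RS; E=[]
for v in range(186,246):
    us=[u for u in range(276,312) if 46<PT[v,u,2]<62]
    if us: E.append((RS.T@(onz(T,us[0]-.5,v,55)-O))[1])
print('table edge y',np.median(E)); L=(PT-O)@RS
m2=(abs(L[...,0])<130)&(L[...,2]>200)&(L[...,2]<235)&(L[...,1]<60)&(L[...,1]>-60); print('guard top y',L[m2].mean(0),m2.sum())
knob('sc',S,PS); knob('top',T,PT)
a=cv2.resize(S['color'][185:285,225:385],(800,500)[:2],interpolation=cv2.INTER_CUBIC)[:, :480];b=cv2.resize(T['color'][170:260,250:315],(320,443),interpolation=cv2.INTER_CUBIC)
b=np.vstack([b,np.zeros((57,320,3),np.uint8)])
cv2.imwrite('pics/t8.png',np.hstack([a,b])[...,::-1])"
```

```text
83 [ -5.8 194.5  34.2] [[-37.3 188.   27. ]
 [ 27.1 201.   40.2]] yaw 0.14983661854470945
82 [-13.3 191.7  31.7] [[-42.7 186.   23.3]
 [ 21.2 201.4  39. ]] yaw -1.299722687567448
table edge y 121.87516109909893
guard top y [ 20.6  -4.6 213.1] 79
sc 107 mean [-8.7 -2.4  5.4] z95 10.818962243590201 rect (-4.802587509155273, -1.2745647430419922, 18.115684509277344, 59.70572280883789, 87.41352081298828) pca ang 177.51995263590624 sd [ 5.2 17.2]
top 87 mean [0.7 1.6 5.5] z95 10.452168186750201 rect (2.8477439880371094, -0.24538612365722656, 18.894927978515625, 60.978267669677734, 89.90412139892578) pca ang -179.493852807406 sd [ 5.6 17.5]
```

View pics/t8.png

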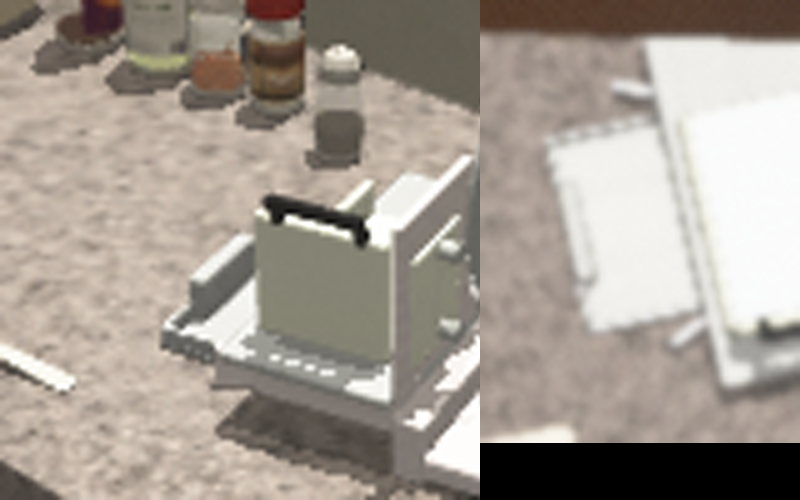

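The tray's grip bar sits parallel to the table edge, 73 mm outside it, which is what home should give, and it is square in the bay. The knob reads about 0° in both views. I'm handing in.

```bash
python3 -c "
from rig import robot
print(robot.sign_off())"
```

```text
the job is handed in; nothing more can be done
None
```

The slicer is safe: the thickness knob is back against its zero stop and the tray is home in its bay. I handed the job in at about 22 s on the robot's clock.

- **Knob:** I turned it clockwise about 130°, slowing to steps of 1° or less near the end. I stopped when the torque rose from about 0.17 to 0.6 N·m against the pin. The last pictures show the pointer up the slope and the bar within about 3° of zero. I didn't measure the guide plate's position directly.
- **Tray:** I dragged it by its bar into the bay, then let go because the carriage wall would have met the gripper body. I pushed it the last part with the hand turned 90°, until it stopped at about 18.5 N. The last check puts the bar at 194.5 mm in the slicer's frame; the table edge read 1.9 mm far, so about 192.6 mm against the expected 193 mm. The tray's yaw is within about 1.3° of square.
- **Disagreements:** My estimate of the slicer's pose was off by 2–4 mm, and I corrected the sideways part while working. The two cameras differ by up to 8 mm on the sideways position of the bar and knob.
- **Bystanders:** I didn't go near the mug, the salt shaker or the tin, and the arm was touching nothing at hand-in. I didn't re-measure where they stand.

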